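Set the filter photometer to its third filter and take a reading

ROBOT

A 6-joint arm with a two-finger parallel gripper is mounted at the origin on a cart in front of the work surface, level with it; the furniture and walls round the work are solid. World frame = base frame: x ahead of the robot, y to its left, z up, the work surface at z = 0. Lengths are in mm, angles in rad, forces in N, time in s.
With the tool pointing down it reaches from about 425 to 1125 mm from the base axis. Payload 14.9 kg.
Tool frame: the origin (TCP) lies midway between the tips of the shut fingers; the grasp point (between the pads) lies 19 mm behind it (bot.tcp_to_grasp is the distance from the TCP to the grasp point, in mm); z points along the fingers, y is the line along which they close (so a half turn about z gives the same grasp; the last joint's range is limited). The gripper opens to 91 mm and grips with 3 to 60 N. Pads are 32 mm wide; open, the fingers measure 118 mm over their backs; the gripper's body (76 mm by 178 mm) begins 60 mm behind the grasp point.
Start: joints at [-1.236, 0.379, 1.734, -0, 1.028, -0.033], TCP at [251.691, -653.199, 178.832] pointing down, gripper open.
Joint ranges: [-2.77, 2.77], [-0.74, 2.19], [0, 2.66], [-1.06, 4.2], [0.31, 2.87], [-3.08, 3.08]. Speed limits (rad/s): [1.89, 1.89, 2.39, 3.14, 3.14, 3.14].

INTERFACE

Orientations are given as a rotation vector (axis times angle).
In Python, from cell import sensors, eyes, workorder, bot gives the robot as it stands.
- The arm moves only by the tool servo_tool, never from a script. Its arguments are lists of equal length, an entry for each row: "fingers": the gripper command: -1 is fully open, 1 is shut, values between are in proportion; "offset": the shift along the tool's x, y, z in m, a list of three; "turn": the turn about the tool's z in degrees. A call has 1 to 10 rows; each row is the pose to reach, as a shift and turn from the pose commanded when the call began, along the tool's axes at that moment; what a row does not reach only later rows make up. A row lasts 1/8 s, in which the tool goes at most 62.5 mm and 10.7 degrees, less where a joint would pass 70% of its speed; a pose out of reach is approached as far as the arm can. A call with a gripper value outside its range is refused whole. The fingers move at their own pace and stop on an object; the grip force is fixed at half the most. Time passes only in rows, so rows that repeat a pose let the fingers close. It gives the time, the measured TCP pose, the force, the opening and the grip force at its end, in the units of the state.
- sensors.get_obs(): the state, without advancing time (a new reading comes with each control period).
- eyes.read_camera(name): name is "side" or "top"; returns a dict with "frame" (384x512x3 uint8, blue, green, red), "intrinsics" (3x3 intrinsics, pixels), "world_to_cam" (4x4, takes a point from world to camera coordinates). Camera axes: x right, y up, looking along -z (the intrinsics and any distortion apply to the point x, -y, -z); pixel columns grow to the right and rows downward; lengths in mm; the calibration is good to about 2 mm. A picture is of the moment at which its call begins. There is no depth.
- workorder.sign_off(): hands the job in; it is judged then, once.
The state is a dict: "clock": time; "qpos": joint angles; "qd": joint speeds; "effort": joint torques, N m; "ee_pos": TCP position; "ee_rot": TCP orientation; "ft_force": force on the tool from outside, world axes, zero at the start; "ft_torque": the same for the moment, N m; "finger_gap": opening from 0.0 (shut) to 1.0 (fully open); "grasp_force": force on a finger pad.
Only numpy, scipy, OpenCV 4.12 (cv2) and the standard library are available. Lean on these libraries where they do the work, as an engineer would, in place of code of your own. Each camera call takes 0.05 s, during which the arm holds its last target. There are 200 camera calls.

TASK

A sample tube already stands in the well of the filter photometer: push its sliding light cover fully home over the tube, then push the filter lever to the right, click by click, and leave it seated in the third click stop without running past it, and only then press the round read key fully down and let it up again. Keep to that order, since the lever opens the light path to the detector and the key takes the reading. Everything is done by pushing with the fingertips: nothing is to be picked up, and the tube and the cup, timer and dropper bottle beside the instrument stay where they are.

Things in the scene. Friction and masses are not known exactly. Their poses are not given: they have to be found in the camera images.
- photometer: Filter photometer, a fixed light-grey bench instrument 200 mm deep (its x), 280 mm wide (its y), 90 mm high to its flat dark operating panel; a sloped display at the rear right rises to 131 mm. Origin: centre of the underside; x points from its front to its back, y to its left, z up.
- panel (a point): Centre of the top of the photometer's panel, 90 mm above the bench. From it, in the instrument's x, y (mm): tube well (55, 95), light cover sliding along x at y = 95, lever slot along y at x = -45, read key (-45, -108). The rest of the panel with x below 35 is bare and flat but for two 6 mm high guides along the cover's sides.
- cell_cover (a joint): Sliding light cover of the tube well, a 56 x 58 mm black plate whose top is 6 mm above the panel. 0 = fully open (towards the instrument's front), 0.060 m = fully home over the well, against its stop; grows along the instrument's +x. It slides with about 1.5 N of friction and stays where it is left. At the start between 0 and 0.012.
- cover_rib (a point): Centre of the upright finger rib across the cover's front edge: 8 mm thick (instrument x), 44 mm wide (y), 22 mm high, its centre 16 mm and its top 24 mm above the panel. Push its front face towards the instrument's back. It moves with the cover.
- filter_lever (a joint): Filter lever, slides left to right along its slot, against the instrument's y axis; m, grows to the right. 0 to 0.013: parked stretch, runs free (starts at 0 to 0.010). Then five sprung click stops at 0.030, 0.046, 0.062 (the third), 0.078, 0.094; hard stop at 0.099. Crests lie half-way (0.022, 0.038, 0.054, 0.070) and take about 9 N to pass.
- third_line (a point): Third of five short white lines, 16 mm apart, on the panel in front of the slot; each marks where the lever's middle stands in one click stop. 1 to 3 mm past a crest the lever snaps forward into the next stop by itself and the push force falls to nothing; let go between two crests (over 3 mm from either) it draws itself to the middle of that stop.
- lever_knob (a point): Centre of the lever's upright black knob, 24 mm (instrument x) x 12 mm (y) x 24 mm high, its centre 18 mm and its top 30 mm above the panel; a white line on top marks its middle. Push its left face to the right. It moves with the lever.
- read_key (a joint): Read key, sprung push key that goes straight down: 0 = up, 0.005 m = fully down (about 5 N); it comes up by itself.
- key_top (a point): Centre of the read key's round flat top, 26 mm across, 11 mm above the panel when up. It stands in a dark ring 35 mm across and 3 mm high.
- tube_mid (a point): Middle of the capped sample tube (16 mm across, 80 mm long, the point 40 mm up) that stands upright in the well; its cap is level with the panel. Not to be moved.
- specimen_cup_mid (a point): Middle (35 mm up) of the specimen cup with an orange screw lid, 62 mm across, 71 mm high, on the bench left of the instrument. Not to be moved.
- lab_timer: White digital timer, 76 x 74 x 18 mm, lying on the bench to the left. Origin: centre of its underside. Not to be moved.
- dropper_mid (a point): Middle (35 mm up) of the amber dropper bottle, 29 mm across, 92 mm high, on the bench right of the instrument. Not to be moved.

How it is judged (in metres and radians):
On the way, in this order (a step that is already met when the one before it is completed fails the run):
1. the light cover is fully home over the tube (value of joint cell_cover above 0.057 m), for 0.1 s.
2. the filter lever sits in the third click stop (value of joint filter_lever between 0.059 and 0.065 m and value of joint cell_cover above 0.057 m), for 0.3 s.
3. the read key is pressed fully down (all of step 2 and value of joint read_key above 0.004 m), for 0.05 s.
At the end, for the whole second after the job is handed in: The light cover is home (within 3 mm), the lever is seated at rest in the third click stop (62 mm, within 3 mm), the read key is up again, and the tube in its well and the cup, timer and dropper bottle are where they were (within 15 mm) (all of step 2 and value of joint read_key below 0.001 m and velocity of joint filter_lever between -0.01 and 0.01 m/s and distance of each of tube_mid, specimen_cup_mid, lab_timer, dropper_mid from where it was at the start of the episode below 0.015 m); the robot touches nothing.
It fails at once if the filter lever is run past the third click stop (value of joint filter_lever above 0.071 m).
It fails at once if the lever is pushed out of its parked stretch while the light cover is not yet home (value of joint filter_lever above 0.022 m and value of joint cell_cover below 0.055 m).
It fails at once if the read key is pressed while the lever is not in the third click stop (value of joint read_key above 0.0035 m and not (value of joint filter_lever between 0.057 and 0.067 m)).
It fails at once if the tube is drawn out of its well or something on the bench is lifted, carried or knocked away (not (distance of tube_mid from where it was at the start of the episode below 0.025 m) or not (distance of specimen_cup_mid from where it was at the start of the episode below 0.025 m) or not (distance of lab_timer from where it was at the start of the episode below 0.025 m) or not (distance of dropper_mid from where it was at the start of the episode below 0.025 m)).
It also fails if it takes over 72 s, if anything falls off the work surface, if the arm or the gripper's body presses on something with over 40 N, if the wrist force passes 120 N, or if a joint passes its speed limit or range.

## Working session

There is one attempt and no reset: what is moved stays moved. The work goes in short steps, Python scripts to look and compute and a tool call to move; the robot and the scene stay as the last step left them, time stands still between calls to the robot, and variables do not carry over. Pictures are saved under pics/ and viewed, at most 10 in all, crops included, and the job is handed in when it is done.

Besides the shell and the picture viewer there is one more tool, called after ">>>" as name(argument=value, ...) on one line, values as JSON. servo_tool: Moves the arm, as the interface text tells. Its arguments: {"type":"object","properties":{"fingers":{"type":"array"},"offset":{"type":"array"},"turn":{"type":"array"}},"required":["fingers","offset","turn"]}

```bash
mkdir -p pics
python3 - <<'E'
from cell import sensors, eyes
import cv2
o=sensors.get_obs(); print(o['clock'],o['ee_pos'],o['ee_rot'],o['finger_gap'])
for n in('top','side'):
    c=eyes.read_camera(n); cv2.imwrite(f'pics/{n}0.png',c['frame']); print(n,c['intrinsics'].tolist(),c['world_to_cam'].round(4).tolist(),[k for k in c])
E
```

```text
0.0 [ 251.5395986  -652.77408413  178.19624677] [-3.08755775e+00 -5.74328725e-01  2.66918752e-04] 0.9998964728902978
top [[481.91739945235526, 0.0, 252.59197467660914], [0.0, 481.91739945235526, 193.6591671323945], [0.0, 0.0, 1.0]] [[0.0182, -0.9997, -0.0188, -196.3011], [0.9926, 0.0158, 0.1201, -543.4734], [-0.1197, -0.0208, 0.9926, -1396.4513], [0.0, 0.0, 0.0, 1.0]] ['frame', 'intrinsics', 'world_to_cam']
side [[384.8766049296009, 0.0, 261.3585628715513], [0.0, 384.8766049296009, 189.85957745842614], [0.0, 0.0, 1.0]] [[0.9322, -0.3619, -0.0075, -562.6569], [0.2062, 0.5139, 0.8327, -75.8008], [-0.2975, -0.7778, 0.5537, -1321.2126], [0.0, 0.0, 0.0, 1.0]] ['frame', 'intrinsics', 'world_to_cam']
```

View pics/top0.png

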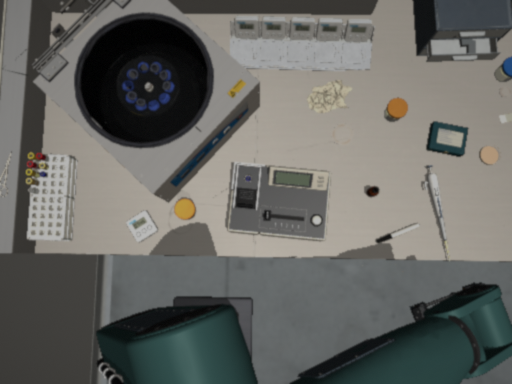

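View pics/side0.png

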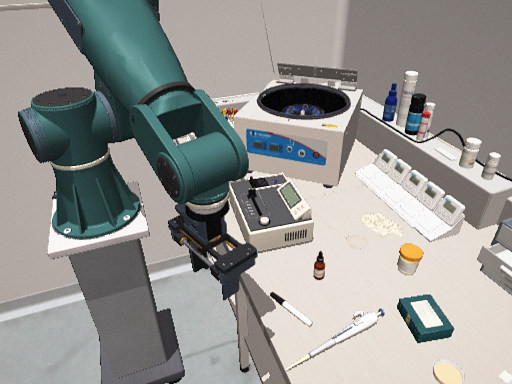

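The top view shows the photometer at columns 228–330, rows 163–240, with the cover at about (245,198), the knob at about (267,215) and the key at about (316,220). The side view shows it at about (270,210), with the arm clear of it. I'll enlarge a crop next.

```bash
cat > h.py <<'E'
import numpy as np
def ray(c,u,v,z):
    K=c['intrinsics'];T=c['world_to_cam'];R=T[:3,:3];t=T[:3,3]
    d=np.linalg.inv(K)@[u,v,1]; d=R.T@(d*[1,-1,-1]); o=-R.T@t
    return o+d*(z-o[2])/d[2]
def proj(c,p):
    q=c['world_to_cam'][:3]@np.append(p,1); q=c['intrinsics']@(q*[1,-1,-1]); return q[:2]/q[2]
E
python3 - <<'E'
import cv2
a=cv2.imread('pics/top0.png')[155:247,220:340]; cv2.imwrite('pics/c1.png',cv2.resize(a,None,fx=6.5,fy=6.5,interpolation=cv2.INTER_CUBIC))
E
```

```text
(no output)
```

View pics/c1.png

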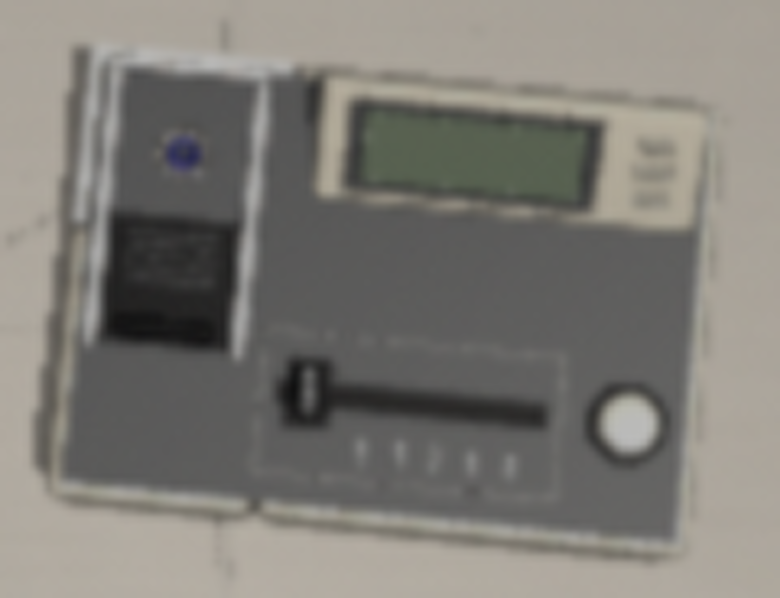

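The crop (6.5× from (220,155)) shows the tube cap at (183,153), the read key at (628,423) and the knob top at (309,392). The third line is at (434,459), the rib's dark band at about (160,328), and the front panel corners at (62,485) and (675,545).

Run:
```python
from h import *; from cell import eyes,sensors
from scipy.spatial.transform import Rotation as Ro
c=eyes.read_camera('top')
f=lambda x,y,z: ray(c,220+(x+.5)/6.5-.5,155+(y+.5)/6.5-.5,z)
P=[f(183,153,90),f(628,423,101),f(434,459,90),f(62,485,90),f(675,545,90)]
# panel-frame model points: tube, key, (front-line: corners)
M=[(55,95),(-45,-108),None,(-100,140),(-100,-140)]
A=np.array([m for m in M if m]);B=np.array([p[:2] for p,m in zip(P,M) if m])
a=A-A.mean(0);b=B-B.mean(0)
th=np.arctan2((a[:,0]*b[:,1]-a[:,1]*b[:,0]).sum(),(a*b).sum()); R=np.array([[np.cos(th),-np.sin(th)],[np.sin(th),np.cos(th)]])
o=B.mean(0)-R@A.mean(0); print('th',np.degrees(th),'o',o,'resid',(B-(A@R.T+o)).round(1).tolist())
g=lambda p:(R.T@(p[:2]-o)).round(1)
print('line3',g(P[2]),'knob',g(f(309,392,120)),'ribtop',g(f(160,328,114)),'line1',g(f(362,450,90)), 'line5',g(f(510,467,90)))
ob=sensors.get_obs();T=Ro.from_rotvec(ob['ee_rot']).as_matrix();print(T.round(3).tolist())
np.savez('pose.npz',o=o,th=th)
for q in [(-45,95),(-45,60),(-45,-108)]: print(q,R@q+o)
```

```text
th -4.605730994686551 o [ 524.23248089 -263.95606846] resid [[-2.7, 0.1], [-2.6, 0.8], [2.0, -7.6], [3.3, 6.7]]
line3 [-70.5 -26.6] knob [-49.1  30.1] ribtop [-27.6  96.1] line1 [-69.7   4.8] line5 [-70.7 -59.5]
[[0.933, 0.36, -0.0], [0.36, -0.933, 0.001], [0.0, -0.001, -1.0]]
(-45, 95) [ 487.00616209 -165.64939937]
(-45, 60) [ 484.19571016 -200.53637918]
(-45, -108) [ 470.70554091 -367.99388224]
```

>>> servo_tool(fingers=[1,1,1,1,1,1,1,1,1,1], offset=[[0.02,-0.02,0],[0.06,-0.06,0],[0.1,-0.1,0],[0.14,-0.14,0],[0.185,-0.185,0],[0.23,-0.23,0],[0.275,-0.275,0],[0.32,-0.32,0],[0.35,-0.355,0],[0.375,-0.38,0]], turn=[3,6,9,12,15,18,21,24,25.7,25.7])

```text
clock: 1.4
ee_pos: [465.3, -161.7, 178.8]
ee_rot: [-3.139, 0.126, 0.0]
ft_force: [0.6, 0.1, -0.0]
finger_gap: 0.005
grasp_force: 0.0
```

>>> servo_tool(fingers=[1,1,1,1], offset=[[0,0,0],[0,0,0],[0,0,0],[0,0,0]], turn=[0,0,0,0])

```text
clock: 1.9
ee_pos: [464.7, -164.4, 178.8]
ee_rot: [-3.139, 0.129, 0.0]
ft_force: [0.3, -0.2, 0.6]
finger_gap: 0.006
grasp_force: 0.0
```

```bash
cat > st.py <<'E'
from h import *
from cell import sensors
from scipy.spatial.transform import Rotation as Ro
o=np.array([521.6,-263.5]);th=np.radians(-4.6);R=np.array([[np.cos(th),-np.sin(th)],[np.sin(th),np.cos(th)]])
ob=sensors.get_obs();T=Ro.from_rotvec(ob['ee_rot']).as_matrix()
print('clock',ob['clock'],'instr xy',(R.T@(ob['ee_pos'][:2]-o)).round(1),'z',ob['ee_pos'][2]-90,'toolx deg',np.degrees(np.arctan2(T[1,0],T[0,0])),'F instr',R.T@ob['ft_force'][:2],ob['ft_force'][2],ob['finger_gap'])
E
python3 - <<'E'
import st,cv2
from h import *
from cell import eyes
for n,(r0,r1,c0,c1) in {'top':(150,250,210,340),'side':(110,260,180,380)}.items():
    c=eyes.read_camera(n); cv2.imwrite(f'pics/{n}2.png',cv2.resize(c['frame'][r0:r1,c0:c1],None,fx=4,fy=4,interpolation=cv2.INTER_CUBIC))
E
```

```text
clock 1.9 instr xy [-64.6  94.2] z 88.79086610092773 toolx deg -4.694246589023127 F instr [ 0.2946944  -0.18875434] 0.6307352271556266 0.005787752652569827
```

View pics/side2.png

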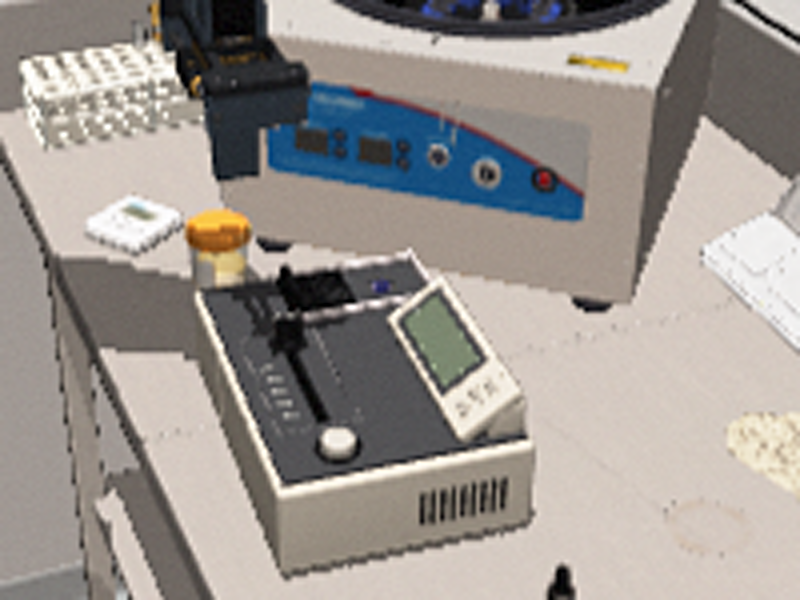

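The side view shows the shut fingers hovering front-left of the instrument, tips at crop (235,175), clear of the rib at (290,275). I'll go down in front of the rib.

>>> servo_tool(fingers=[1,1,1,1,1,1], offset=[[0,0,0.02],[0,0,0.045],[0,0,0.065],[0,0,0.077],[0,0,0.077],[0,0,0.077]], turn=[0,0,0,0,0,0])

```text
clock: 2.75
ee_pos: [465.4, -164.0, 102.5]
ee_rot: [3.139, -0.127, 0.001]
ft_force: [-0.3, 0.8, -0.6]
finger_gap: 0.003
grasp_force: 0.0
```

>>> servo_tool(fingers=[1,1,1,1,1,1,1,1,1,1], offset=[[0.008,0,0],[0.016,0,0],[0.022,0,0],[0.028,0,0],[0.034,0,0],[0.042,0,0],[0.05,0,0],[0.058,0,0],[0.064,0,0],[0.068,0,0]], turn=[0,0,0,0,0,0,0,0,0,0])

```text
clock: 4.0
ee_pos: [533.1, -169.3, 101.8]
ee_rot: [-3.139, 0.127, 0.0]
ft_force: [-0.6, -1.0, -0.3]
finger_gap: 0.006
grasp_force: 0.0
```

```bash
python3 -c "import st"
```

```text
clock 4.0 instr xy [ 3.9 94.8] z 11.776184335943682 toolx deg -4.624288711768243 F instr [-0.53311623 -1.03959475] -0.3339363635857319 0.006216662938137056
```

>>> servo_tool(fingers=[1,1,1,1], offset=[[0.003,0,0],[0.006,0,0],[0.008,0,0],[0.008,0,0]], turn=[0,0,0,0])

```text
clock: 4.5
ee_pos: [540.8, -169.9, 101.8]
ee_rot: [3.139, -0.127, 0.0]
ft_force: [0.3, -0.3, 1.0]
finger_gap: 0.002
grasp_force: 0.0
```

>>> servo_tool(fingers=[1,1,1,1], offset=[[0.002,0,0],[0.003,0,0],[0.004,0,0],[0.004,0,0]], turn=[0,0,0,0])

```text
clock: 5.0
ee_pos: [544.8, -170.2, 101.8]
ee_rot: [3.139, -0.127, 0.0]
ft_force: [-0.3, -0.2, -0.5]
finger_gap: 0.002
grasp_force: 0.0
```

Run:
```python
import st,cv2
from cell import eyes
c=eyes.read_camera('side'); cv2.imwrite('pics/s3.png',cv2.resize(c['frame'][130:260,210:330],None,fx=4.5,fy=4.5,interpolation=cv2.INTER_CUBIC))
```

```text
clock 5.0 instr xy [15.6 94.8] z 11.849460655577829 toolx deg -4.624868720115562 F instr [-0.26191544 -0.22295478] -0.5228011429502526 0.00210670814979705
```

View pics/s3.png

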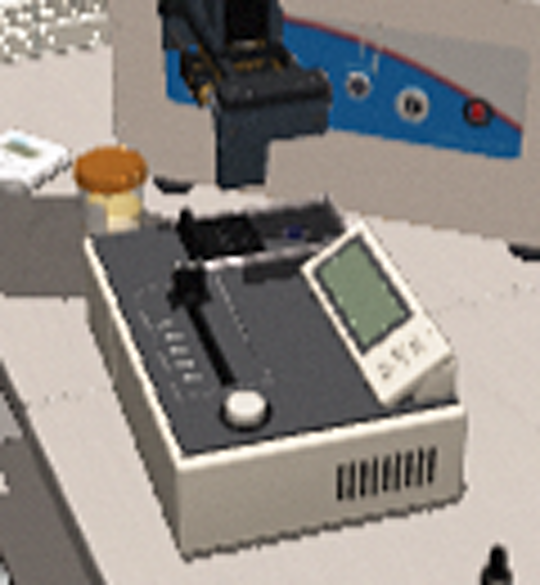

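The cover hasn't moved: the tips appear at crop (240,185), above and behind the rib at (188,225). I'll check calibration against the measured pose.

Run:
```python
import st
from st import *
from cell import eyes
s=eyes.read_camera('side');t=eyes.read_camera('top')
p=np.array([544.8,-170.2,101.8])
I=lambda x,y,z:np.append(R@[x,y]+o,90+z)
for n,c in(('side',s),('top',t)):
    print(n,'tcp',proj(c,p),'key',proj(c,I(-45,-108,11)),'tube',proj(c,I(55,95,0)),'knob',proj(c,I(-45,30,30)),'rib',proj(c,I(-25,95,24)))
import cv2
cv2.imwrite('pics/t3.png',cv2.resize(t['frame'][150:250,210:340],None,fx=6,fy=6,interpolation=cv2.INTER_CUBIC))
```

```text
clock 5.05 instr xy [15.5 94.8] z 11.801550446648648 toolx deg -4.6250919090852 F instr [0.04251588 0.33260151] -0.010906877853614508 0.004635736205274062
side tcp [263.15057079 179.79354368] key [263.40098133 218.77405096] tube [274.21977399 180.8797941 ] knob [250.72284402 188.35920602] rib [251.408712   178.59650849]
top tcp [246.15079522 191.22940089] key [316.30088914 219.65581262] tube [247.61444182 178.10434806] knob [267.11926453 214.34502016] rib [244.49998311 205.10884896]
```

View pics/t3.png

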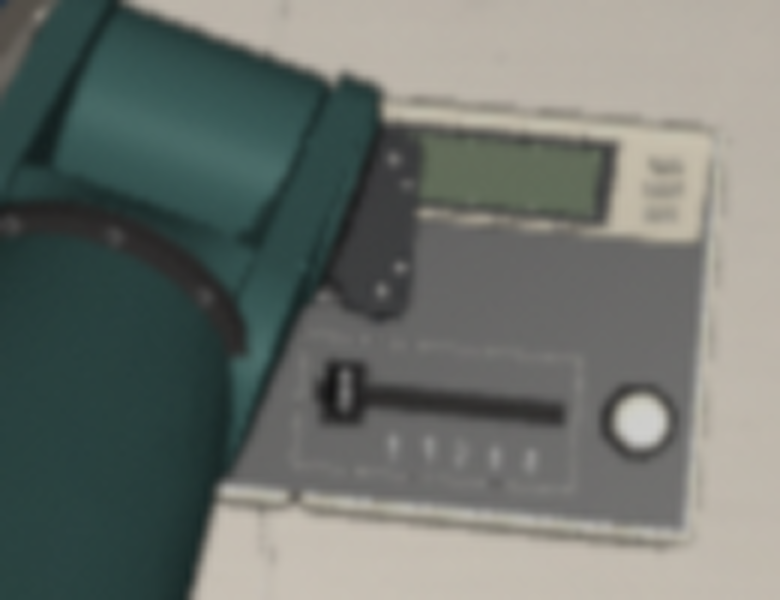

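Run:
```python
from st import *
from cell import eyes
s=eyes.read_camera('side')
for p,act in((np.array([464.7,-164.4,178.8]),(238.7,153.8)),(np.array([544.8,-170.2,101.8]),(263.3,171.2))):
    print(proj(s,p),'act',act,[ (dz,proj(s,p+[0,0,dz]).round(1)) for dz in(20,35)], 'x+30',proj(s,p+[30,0,0]),'y+30',proj(s,p+[0,30,0]))
import cv2; cv2.imwrite('pics/s3b.png',s['frame'])
# dark tip columns: lowest dark row
g=cv2.cvtColor(s['frame'],cv2.COLOR_BGR2GRAY)
for u in range(252,276,2): print(u,g[160:186,u].tolist())
```

```text
clock 5.15 instr xy [15.5 94.8] z 11.815625286053447 toolx deg -4.625597043170997 F instr [ 0.19948642 -0.26694336] 0.7212524962005145 0.0052656778333829085
[239.08891361 163.49401087] act (238.7, 153.8) [(20, array([238.8, 158. ])), (35, array([238.6, 153.8]))] x+30 [247.91853454 161.76558954] y+30 [236.17559226 159.25945621]
[263.15057079 179.79354368] act (263.3, 171.2) [(20, array([263.1, 174.7])), (35, array([263.1, 170.8]))] x+30 [271.39580352 178.03567103] y+30 [259.9481713  175.46945147]
252 [153, 154, 153, 153, 151, 153, 151, 155, 153, 157, 118, 81, 185, 213, 207, 206, 158, 82, 41, 21, 21, 20, 11, 9, 7, 7]
254 [154, 153, 153, 153, 155, 155, 151, 155, 154, 154, 150, 191, 209, 206, 204, 206, 210, 190, 109, 15, 19, 20, 20, 17, 13, 16]
256 [154, 154, 158, 155, 154, 156, 156, 153, 156, 156, 151, 191, 209, 206, 207, 209, 208, 183, 90, 5, 19, 24, 26, 27, 24, 21]
258 [28, 45, 34, 21, 20, 18, 26, 27, 29, 28, 28, 115, 186, 205, 204, 205, 199, 142, 58, 6, 21, 41, 34, 28, 28, 19]
260 [44, 46, 44, 44, 45, 39, 45, 44, 45, 42, 40, 30, 140, 199, 206, 208, 188, 108, 22, 23, 14, 21, 39, 32, 27, 30]
262 [47, 47, 49, 44, 46, 43, 42, 45, 41, 42, 44, 34, 174, 211, 204, 207, 211, 119, 7, 20, 26, 25, 15, 17, 26, 9]
264 [46, 46, 45, 44, 44, 42, 44, 45, 45, 40, 35, 98, 143, 192, 210, 194, 146, 63, 11, 12, 15, 19, 22, 42, 22, 13]
266 [48, 51, 42, 42, 43, 41, 43, 45, 44, 42, 27, 126, 154, 190, 208, 189, 148, 95, 52, 41, 34, 19, 19, 21, 18, 8]
268 [45, 41, 42, 45, 47, 52, 53, 51, 61, 62, 52, 128, 154, 186, 206, 202, 154, 67, 34, 44, 41, 43, 41, 50, 42, 20]
270 [41, 112, 155, 158, 160, 159, 157, 156, 152, 153, 153, 154, 155, 152, 177, 163, 108, 57, 35, 40, 38, 38, 38, 69, 86, 100]
272 [35, 130, 159, 156, 153, 154, 150, 152, 153, 154, 154, 152, 154, 154, 168, 145, 92, 48, 39, 39, 38, 57, 49, 71, 83, 112]
274 [41, 129, 157, 153, 152, 155, 151, 152, 152, 154, 153, 154, 154, 155, 147, 129, 64, 34, 40, 42, 44, 35, 21, 71, 82, 146]
```

Run:
```python
from st import *
from cell import eyes
t=eyes.read_camera('top')
for off in((0,0,0),(0,0,35),(24,60,0)):
  for z in (180,230): # body front end centre
    q=np.append(R@[15.5,94.8-89]+o,z)+off
    print(off,z,proj(t,q), 6*(proj(t,q)-[210,150]))
```

```text
clock 5.2 instr xy [15.5 94.8] z 11.83388086993682 toolx deg -4.624304691467722 F instr [-0.57859499  0.34228686] -0.2809409475665987 0.007318154689608177
(0, 0, 0) 180 [278.63340938 190.79269566] [411.80045627 244.75617395]
(0, 0, 0) 230 [279.31800512 188.31900644] [415.90803071 229.91403865]
(0, 0, 35) 180 [279.1068817  189.08187083] [414.64129023 234.49122499]
(0, 0, 35) 230 [279.83113032 186.4649016 ] [418.98678191 218.78940958]
(24, 60, 0) 180 [256.14748545 181.48086999] [276.88491273 188.88521997]
(24, 60, 0) 230 [255.92342014 178.64012076] [275.54052085 171.84072456]
```

The finger gap above the panel in the side view, and the body end in the top view at crop (418,220), both fit correct xy with the real tips about 35 mm above the reported TCP. I'll back off, go down further and find the panel by touch.

>>> servo_tool(fingers=[1,1,1,1,1,1,1,1], offset=[[-0.02,0,0],[-0.045,0,0],[-0.07,0,0],[-0.08,0,0],[-0.08,0,0.01],[-0.08,0,0.02],[-0.08,0,0.028],[-0.08,0,0.028]], turn=[0,0,0,0,0,0,0,0])

```text
clock: 6.25
ee_pos: [464.8, -163.6, 72.9]
ee_rot: [-3.139, 0.127, 0.002]
ft_force: [0.3, 0.3, -0.6]
finger_gap: 0.005
grasp_force: 0.0
```

>>> servo_tool(fingers=[1,1,1], offset=[[0,0,0.004],[0,0,0.006],[0,0,0.006]], turn=[0,0,0])

```text
clock: 6.62
ee_pos: [465.0, -163.8, 67.8]
ee_rot: [-3.139, 0.127, 0.0]
ft_force: [-0.5, -0.2, -0.1]
finger_gap: 0.001
grasp_force: 0.0
```

Run:
```python
from st import *; import cv2
from cell import eyes
c=eyes.read_camera('side'); print(proj(c,ob['ee_pos']+[0,0,0]),proj(c,ob['ee_pos']+[0,0,35]));cv2.imwrite('pics/s4.png',cv2.resize(c['frame'][140:220,220:300],None,fx=7,fy=7,interpolation=cv2.INTER_CUBIC))
```

```text
clock 6.625 instr xy [-64.4  94.9] z -22.20338208607032 toolx deg -4.627937069186484 F instr [-0.4948639  -0.22322874] -0.06717669222498818 0.0014223391159206423
[240.410719   192.12420128] [240.01285496 183.36254579]
```

View pics/s4.png

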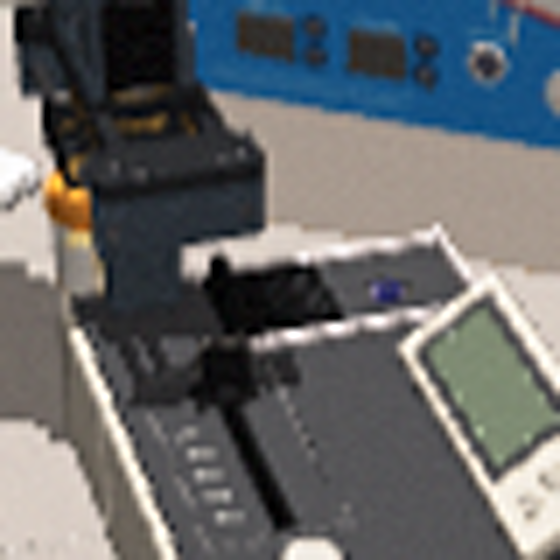

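The tips are now just in front of the rib, at crop (145,305), about 12 mm above the panel, which confirms the 35 mm offset. Now I'll push the cover.

>>> servo_tool(fingers=[1,1,1,1,1,1,1,1,1,1], offset=[[0.008,0,0],[0.016,0,0],[0.022,0,0],[0.028,0,0],[0.034,0,0],[0.042,0,0],[0.05,0,0],[0.058,0,0],[0.064,0,0],[0.068,0,0]], turn=[0,0,0,0,0,0,0,0,0,0])

```text
clock: 7.92
ee_pos: [533.1, -169.3, 67.8]
ee_rot: [-3.139, 0.127, 0.0]
ft_force: [-2.3, -1.1, 1.4]
finger_gap: 0.006
grasp_force: 0.8
```

>>> servo_tool(fingers=[1,1,1,1], offset=[[0.002,0,0],[0.004,0,0],[0.006,0,0],[0.006,0,0]], turn=[0,0,0,0])

```text
clock: 8.43
ee_pos: [538.9, -169.8, 67.9]
ee_rot: [-3.139, 0.127, -0.0]
ft_force: [-0.6, -0.2, 0.6]
finger_gap: 0.008
grasp_force: 0.2
```

>>> servo_tool(fingers=[1,1,1], offset=[[0.002,0,0],[0.003,0,0],[0.003,0,0]], turn=[0,0,0])

```text
clock: 8.8
ee_pos: [541.9, -170.0, 67.9]
ee_rot: [3.139, -0.127, 0.0]
ft_force: [-0.5, 0.1, -0.3]
finger_gap: 0.006
grasp_force: 0.1
```

>>> servo_tool(fingers=[1,1,1], offset=[[0.002,0,0],[0.003,0,0],[0.003,0,0]], turn=[0,0,0])

```text
clock: 9.18
ee_pos: [542.2, -169.8, 67.5]
ee_rot: [-3.138, 0.126, 0.008]
ft_force: [-17.9, -0.2, 14.3]
finger_gap: 0.008
grasp_force: 9.0
```

>>> servo_tool(fingers=[1,1,1], offset=[[0.001,0,0],[0.002,0,0],[0.003,0,0]], turn=[0,0,0])

```text
clock: 9.55
ee_pos: [542.3, -169.7, 67.3]
ee_rot: [-3.137, 0.126, 0.018]
ft_force: [-42.0, -1.0, 34.9]
finger_gap: 0.002
grasp_force: 21.0
```

Run:
```python
from st import *; import cv2
from cell import eyes
c=eyes.read_camera('side');cv2.imwrite('pics/s5.png',cv2.resize(c['frame'][140:220,220:300],None,fx=7,fy=7,interpolation=cv2.INTER_CUBIC))
```

```text
clock 9.55 instr xy [13.1 95.2] z -22.732744207180275 toolx deg -4.592004016154808 F instr [-41.78248731  -4.38714325] 34.87988152753616 0.002480777931303439
```

View pics/s5.png

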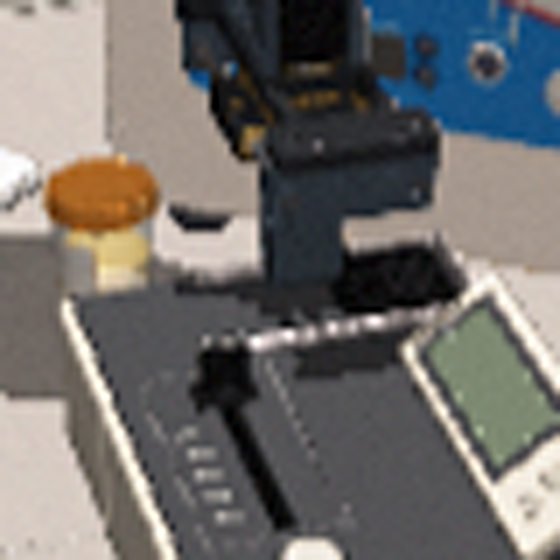

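The cover is home against its stop: the black plate now covers the well, the tube cap is hidden, and the stop force reached 42 N. Next I'll back off, rise, and go down on the left of the knob.

>>> servo_tool(fingers=[1,1,1,1,1,1,1,1,1], offset=[[-0.008,0,0],[-0.015,0,0],[-0.018,0,-0.02],[-0.025,0,-0.035],[-0.045,0.015,-0.035],[-0.064,0.03,-0.035],[-0.064,0.03,-0.02],[-0.064,0.03,0],[-0.064,0.03,0]], turn=[0,0,0,0,0,0,0,0,0])

```text
clock: 10.72
ee_pos: [480.2, -194.8, 66.2]
ee_rot: [-3.138, 0.127, 0.004]
ft_force: [0.9, -0.4, -0.2]
finger_gap: 0.003
grasp_force: 0.0
```

```bash
python3 -c "import st"
```

```text
clock 10.725 instr xy [-46.8  65.2] z -23.81907741050543 toolx deg -4.638925661493742 F instr [ 0.90254651 -0.35592904] -0.15710374299669955 0.003212456244833213
```

>>> servo_tool(fingers=[1,1,1,1,1,1,1], offset=[[0,0.005,0],[0,0.01,0],[0,0.014,0],[0,0.018,0],[0,0.022,0],[0,0.026,0],[0,0.026,0]], turn=[0,0,0,0,0,0,0])

```text
clock: 11.6
ee_pos: [479.4, -221.4, 67.8]
ee_rot: [3.139, -0.127, 0.0]
ft_force: [1.0, -0.0, -0.1]
finger_gap: 0.005
grasp_force: 0.0
```

>>> servo_tool(fingers=[1,1,1], offset=[[0,0.002,0],[0,0.004,0],[0,0.004,0]], turn=[0,0,0])

```text
clock: 11.98
ee_pos: [479.0, -225.1, 67.8]
ee_rot: [-3.139, 0.127, 0.0]
ft_force: [-0.1, 2.0, 0.8]
finger_gap: 0.007
grasp_force: 0.7
```

>>> servo_tool(fingers=[1,1], offset=[[0,0.002,0],[0,0.002,0]], turn=[0,0])

```text
clock: 12.22
ee_pos: [478.9, -226.8, 67.8]
ee_rot: [-3.138, 0.127, 0.0]
ft_force: [1.0, 5.3, 0.3]
finger_gap: 0.006
grasp_force: 2.8
```

>>> servo_tool(fingers=[1,1], offset=[[0,0.002,0],[0,0.002,0]], turn=[0,0])

```text
clock: 12.48
ee_pos: [478.7, -229.0, 67.8]
ee_rot: [-3.139, 0.127, 0.0]
ft_force: [0.4, 3.2, 1.5]
finger_gap: 0.002
grasp_force: 1.7
```

>>> servo_tool(fingers=[1,1], offset=[[0,0.002,0],[0,0.002,0]], turn=[0,0])

```text
clock: 12.72
ee_pos: [478.6, -231.3, 67.8]
ee_rot: [3.139, -0.127, -0.0]
ft_force: [-0.1, 1.3, -0.6]
finger_gap: 0.003
grasp_force: 0.4
```

>>> servo_tool(fingers=[1,1,1,1,1], offset=[[0,0.002,0],[0,0.004,0],[0,0.006,0],[0,0.008,0],[0,0.008,0]], turn=[0,0,0,0,0])

```text
clock: 13.35
ee_pos: [477.9, -239.3, 67.8]
ee_rot: [3.139, -0.127, 0.0]
ft_force: [0.1, 0.4, 0.7]
finger_gap: 0.002
grasp_force: 0.0
```

>>> servo_tool(fingers=[1,1], offset=[[0,0.002,0],[0,0.002,0]], turn=[0,0])

```text
clock: 13.6
ee_pos: [477.8, -241.1, 67.8]
ee_rot: [-3.139, 0.127, 0.0]
ft_force: [0.0, 1.5, 0.4]
finger_gap: 0.006
grasp_force: 0.5
```

>>> servo_tool(fingers=[1,1], offset=[[0,0.002,0],[0,0.002,0]], turn=[0,0])

```text
clock: 13.85
ee_pos: [477.6, -242.7, 67.8]
ee_rot: [-3.138, 0.127, 0.0]
ft_force: [1.0, 5.6, 1.2]
finger_gap: 0.006
grasp_force: 2.8
```

>>> servo_tool(fingers=[1,1], offset=[[0,0.002,0],[0,0.002,0]], turn=[0,0])

```text
clock: 14.1
ee_pos: [477.4, -244.9, 67.8]
ee_rot: [-3.139, 0.127, 0.0]
ft_force: [1.4, 3.1, 0.2]
finger_gap: 0.002
grasp_force: 1.6
```

>>> servo_tool(fingers=[1,1], offset=[[0,0.002,0],[0,0.002,0]], turn=[0,0])

```text
clock: 14.35
ee_pos: [477.3, -247.3, 67.8]
ee_rot: [3.139, -0.127, -0.0]
ft_force: [-0.2, 1.2, 0.4]
finger_gap: 0.008
grasp_force: 0.4
```

Each click shows clearly in the force, with a 16 mm period. Crest 2 has been passed, so I'll repeat the same pattern for crest 3.

>>> servo_tool(fingers=[1,1,1,1,1], offset=[[0,0.002,0],[0,0.004,0],[0,0.006,0],[0,0.008,0],[0,0.008,0]], turn=[0,0,0,0,0])

```text
clock: 14.98
ee_pos: [476.6, -255.2, 67.8]
ee_rot: [3.139, -0.127, 0.0]
ft_force: [0.9, -0.7, -0.8]
finger_gap: 0.005
grasp_force: 0.0
```

>>> servo_tool(fingers=[1,1], offset=[[0,0.002,0],[0,0.002,0]], turn=[0,0])

```text
clock: 15.22
ee_pos: [476.4, -257.0, 67.8]
ee_rot: [-3.139, 0.127, 0.0]
ft_force: [-1.2, 1.4, 1.5]
finger_gap: 0.003
grasp_force: 0.5
```

>>> servo_tool(fingers=[1,1], offset=[[0,0.002,0],[0,0.002,0]], turn=[0,0])

```text
clock: 15.48
ee_pos: [476.3, -258.6, 67.8]
ee_rot: [-3.138, 0.127, 0.0]
ft_force: [1.4, 5.3, 1.7]
finger_gap: 0.001
grasp_force: 2.9
```

>>> servo_tool(fingers=[1,1], offset=[[0,0.002,0],[0,0.002,0]], turn=[0,0])

```text
clock: 15.72
ee_pos: [476.2, -260.9, 67.8]
ee_rot: [-3.139, 0.127, 0.0]
ft_force: [0.8, 2.8, -0.4]
finger_gap: 0.009
grasp_force: 1.7
```

>>> servo_tool(fingers=[1,1], offset=[[0,0.002,0],[0,0.002,0]], turn=[0,0])

```text
clock: 15.98
ee_pos: [476.0, -263.2, 67.8]
ee_rot: [3.139, -0.127, 0.0]
ft_force: [-0.7, 0.1, 0.7]
finger_gap: 0.003
grasp_force: 0.4
```

>>> servo_tool(fingers=[1,1], offset=[[0,0.002,0],[0,0.002,0]], turn=[0,0])

```text
clock: 16.23
ee_pos: [475.9, -265.3, 67.9]
ee_rot: [3.139, -0.127, 0.0]
ft_force: [-0.5, -0.0, 0.6]
finger_gap: 0.003
grasp_force: 0.0
```

Run:
```python
from st import *; import cv2
from cell import eyes
c=eyes.read_camera('side');t=eyes.read_camera('top')
I=lambda x,y,z:np.append(R@[x,y]+o,90+z)
for l in(46,54,62):
    print(l,(7*(proj(c,I(-45,35-l,30))-[220,150])).round(),(7*(proj(t,I(-45,35-l,30))-[250,190])).round())
a=c['frame'][150:220,220:280];b=t['frame'][190:240,250:340][:, :]
a=cv2.resize(a,None,fx=7,fy=7,interpolation=cv2.INTER_CUBIC);b=cv2.resize(b,None,fx=3.5,fy=3.5,interpolation=cv2.INTER_CUBIC)
w=np.zeros((490,420+315,3),np.uint8);w[:490,:420]=a;w[:175,420:]=b;cv2.imwrite('pics/s6.png',w)
```

```text
clock 16.225 instr xy [-45.4  -5.5] z -22.128270891000525 toolx deg -4.630401103962942 F instr [-0.5243536  -0.07510382] 0.5903112445048054 0.0033295030603210326
46 [240. 317.] [224. 180.]
54 [245. 327.] [244. 182.]
62 [250. 337.] [264. 184.]
```

View pics/s6.png

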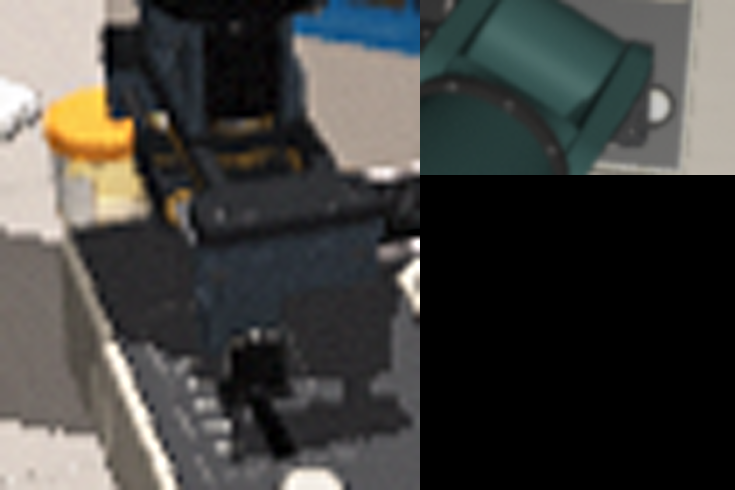

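The push force fell to zero and the knob top is at (258,340), near the 62 mm prediction of (250,337), so the third click is seated. I'll back off, rise, go over the key and check the lever.

>>> servo_tool(fingers=[1,1,1,1,1,1,1,1,1,1], offset=[[0,-0.006,0],[0,-0.01,0],[0,-0.01,-0.02],[0,-0.01,-0.045],[0,0.005,-0.05],[0,0.03,-0.05],[0,0.06,-0.05],[0,0.09,-0.05],[0,0.102,-0.05],[0,0.102,-0.05]], turn=[0,0,0,0,0,0,0,0,0,0])

```text
clock: 17.58
ee_pos: [467.2, -367.0, 117.2]
ee_rot: [-3.139, 0.128, 0.001]
ft_force: [-0.1, 0.3, -0.6]
finger_gap: 0.005
grasp_force: 0.0
```

>>> servo_tool(fingers=[1,1,1,1], offset=[[0,0,0.015],[0,0,0.03],[0,0,0.035],[0,0,0.035]], turn=[0,0,0,0])

```text
clock: 18.08
ee_pos: [467.4, -366.2, 82.2]
ee_rot: [-3.138, 0.126, 0.001]
ft_force: [0.3, 0.7, 0.3]
finger_gap: 0.007
grasp_force: 0.0
```

Run:
```python
from st import *; import cv2
from cell import eyes
c=eyes.read_camera('side');t=eyes.read_camera('top')
I=lambda x,y,z:np.append(R@[x,y]+o,90+z)
k=np.array([210,140])
for l in(46,62,78): print(l,(7*(proj(c,I(-45,35-l,30))-k)).round())
print('key',7*(proj(c,I(-45,-108,11))-k),'tip',7*(proj(c,ob['ee_pos']+[0,0,35])-k))
cv2.imwrite('pics/s7.png',cv2.resize(c['frame'][140:225,210:310],None,fx=7,fy=7,interpolation=cv2.INTER_CUBIC))
```

```text
clock 18.075 instr xy [ -45.8 -106.7] z -7.802466897019954 toolx deg -4.607110819090686 F instr [0.1924131  0.74442054] 0.33806152039584286 0.007118602681782052
46 [310. 387.]
62 [320. 407.]
78 [330. 428.]
key [373.80686929 551.4183567 ] tip [370.96609787 518.81588283]
```

View pics/s7.png

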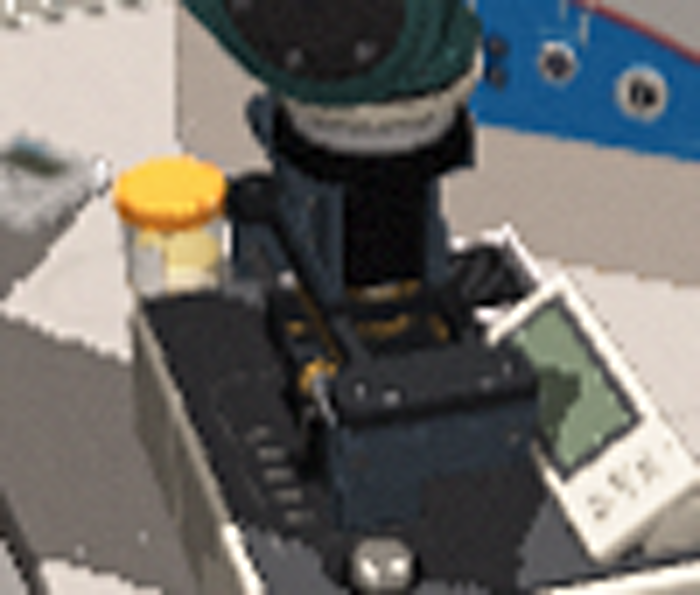

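The tips are right over the key, which is at (380,560), with the lever partly hidden behind the gripper. I'll press the key in small steps.

>>> servo_tool(fingers=[1,1,1,1], offset=[[0,0,0.006],[0,0,0.01],[0,0,0.014],[0,0,0.014]], turn=[0,0,0,0])

```text
clock: 18.68
ee_pos: [467.4, -366.5, 68.4]
ee_rot: [-3.139, 0.127, 0.001]
ft_force: [-0.9, 0.2, -0.0]
finger_gap: 0.007
grasp_force: 0.0
```

>>> servo_tool(fingers=[1,1,1], offset=[[0,0,0.002],[0,0,0.004],[0,0,0.004]], turn=[0,0,0])

```text
clock: 19.05
ee_pos: [467.7, -366.7, 64.9]
ee_rot: [3.139, -0.127, 0.0]
ft_force: [-0.1, -0.5, 2.4]
finger_gap: 0.007
grasp_force: 1.1
```

>>> servo_tool(fingers=[1,1,1], offset=[[0,0,0.002],[0,0,0.003],[0,0,0.003]], turn=[0,0,0])

```text
clock: 19.42
ee_pos: [467.7, -366.8, 61.9]
ee_rot: [3.139, -0.127, 0.0]
ft_force: [-0.1, -0.3, 4.3]
finger_gap: 0.004
grasp_force: 2.1
```

>>> servo_tool(fingers=[1,1,1], offset=[[0,0,0.001],[0,0,0.002],[0,0,0.002]], turn=[0,0,0])

```text
clock: 19.8
ee_pos: [467.8, -366.8, 60.9]
ee_rot: [3.139, -0.127, 0.0]
ft_force: [-6.2, 4.9, 21.5]
finger_gap: 0.007
grasp_force: 10.7
```

>>> servo_tool(fingers=[1,1,1], offset=[[0,0,0.001],[0,0,0.001],[0,0,0.001]], turn=[0,0,0])

```text
clock: 20.18
ee_pos: [467.9, -366.8, 60.7]
ee_rot: [-3.139, 0.127, 0.0]
ft_force: [-9.6, 7.9, 35.3]
finger_gap: 0.003
grasp_force: 17.3
```

The key has hit its stop at 35 N. I'll release it and move clear to the right at height.

>>> servo_tool(fingers=[1,1,1,1,1,1,1,1,1,1], offset=[[0,0,-0.01],[0,0,-0.03],[0,0,-0.06],[0,0,-0.1],[0,0,-0.13],[0,0.04,-0.14],[0,0.09,-0.14],[0,0.14,-0.14],[0,0.19,-0.14],[0,0.22,-0.14]], turn=[0,0,0,0,0,0,0,0,0,0])

```text
clock: 21.42
ee_pos: [449.2, -587.9, 199.4]
ee_rot: [3.139, -0.128, 0.0]
ft_force: [0.1, 0.2, 0.2]
finger_gap: 0.007
grasp_force: 0.0
```

>>> servo_tool(fingers=[1,1,1,1,1,1], offset=[[0,0.03,0],[0,0.06,0],[0,0.09,0],[0,0.1,0],[0,0.1,0],[0,0.1,0]], turn=[0,0,0,0,0,0])

```text
clock: 22.18
ee_pos: [442.0, -684.6, 199.0]
ee_rot: [-3.139, 0.126, 0.0]
ft_force: [0.4, -0.3, 1.1]
finger_gap: 0.004
grasp_force: 0.0
```

Run:
```python
from st import *; import cv2
from cell import eyes
t=eyes.read_camera('top');g=cv2.cvtColor(t['frame'],cv2.COLOR_BGR2GRAY).astype(np.float32)
I=lambda x,y,z:np.append(R@[x,y]+o,90+z)
# profile along knob's top (z=30, dark, x=-38 avoids nothing) as function of lever value
for x in(-53,-45,-37):
  print(x,[(l,int(cv2.getRectSubPix(g,(1,1),tuple(map(float,proj(t,I(x,35-l,30)))))[0,0])) for l in range(30,96,3)])
print('cover x',[(x,int(cv2.getRectSubPix(g,(1,1),tuple(map(float,proj(t,I(x,95,10)))))[0,0])) for x in range(-40,95,6)])
print('key',g[tuple(proj(t,I(-45,-108,11)).round().astype(int)[::-1])])
f0=cv2.cvtColor(cv2.imread('pics/top0.png'),cv2.COLOR_BGR2GRAY).astype(np.float32)
d=abs(g-f0);print('cup',d[197:222,172:198].mean(),'timer',d[208:244,125:160].mean(),'dropper',d[180:200,362:382].mean())
```

```text
clock 22.175 instr xy [ -45.6 -426.2] z 108.983775739847 toolx deg -4.599827069779675 F instr [ 0.41497397 -0.29030789] 1.1191337874029679 0.004420626796710486
-53 [(30, 80), (33, 77), (36, 76), (39, 77), (42, 80), (45, 80), (48, 69), (51, 46), (54, 29), (57, 33), (60, 58), (63, 68), (66, 52), (69, 56), (72, 74), (75, 81), (78, 81), (81, 80), (84, 78), (87, 70), (90, 58), (93, 48)]
-45 [(30, 50), (33, 51), (36, 51), (39, 53), (42, 54), (45, 53), (48, 49), (51, 35), (54, 22), (57, 28), (60, 70), (63, 98), (66, 67), (69, 44), (72, 46), (75, 51), (78, 53), (81, 52), (84, 53), (87, 54), (90, 54), (93, 54)]
-37 [(30, 101), (33, 101), (36, 101), (39, 101), (42, 102), (45, 101), (48, 93), (51, 61), (54, 32), (57, 30), (60, 65), (63, 84), (66, 62), (69, 60), (72, 85), (75, 101), (78, 104), (81, 104), (84, 104), (87, 103), (90, 103), (93, 104)]
cover x [(-40, 100), (-34, 99), (-28, 99), (-22, 98), (-16, 98), (-10, 98), (-4, 97), (2, 97), (8, 97), (14, 96), (20, 95), (26, 71), (32, 25), (38, 25), (44, 37), (50, 42), (56, 55), (62, 51), (68, 51), (74, 52), (80, 47), (86, 99), (92, 182)]
key 126.0
cup 28.424616 timer 17.929365 dropper 28.9975
```

Run:
```python
import cv2,numpy as np
from cell import eyes
a=cv2.imread('pics/top0.png');b=eyes.read_camera('top')['frame']
for n,(r0,r1,c0,c1) in dict(cup=(190,230,165,205),timer=(205,247,120,164),drop=(180,200,362,384),key=(205,235,300,330)).items():
  for f in(a,b):
    p=f[r0:r1,c0:c1];h=cv2.cvtColor(p,cv2.COLOR_BGR2HSV);v=h[...,2]
    m={'cup':(h[...,1]>150),'timer':(v>(v.max()*.82)) ,'drop':v<70,'key':v>v.max()*.75}[n]
    y,x=np.nonzero(m);print(n,m.sum(),(x.mean()+c0).round(1),(y.mean()+r0).round(1),v.mean().round())
```

```text
cup 307 184.6 208.6 154.0
cup 312 184.6 208.7 145.0
timer 1619 140.6 225.0 163.0
timer 1551 139.8 224.4 177.0
drop 88 371.9 191.0 128.0
drop 99 372.4 191.3 104.0
key 184 324.2 220.6 111.0
key 21 327.1 207.5 86.0
```

The cup and dropper haven't moved, and the timer's differences are only lighting. The white line on the knob reads about 62.8 mm, and the cover is home. I'm handing it in.

```bash
python3 -c "
from cell import workorder
print(workorder.sign_off())"
```

```text
the job is handed in; nothing more can be done
None
```

I pushed the cover home, seated the lever in the third click stop (about 63 mm by camera), then pressed the read key to its stop and released it; I handed the job in at about 22 s but got no verdict back, and whether the key came fully up was not measured.

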